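Fit the third foot of a tripod lamp base and hold it home for pinning

ROBOT

A 7-joint arm with a two-finger parallel gripper is mounted at the origin on a cart in front of the work surface, level with it; the furniture and walls round the work are solid. World frame = base frame: x ahead of the robot, y to its left, z up, the work surface at z = 0. Lengths are in m, angles in rad, forces in N, time in s.
With the tool pointing down it reaches from about 0.425 to 0.925 m from the base axis. Payload 6.8 kg.
Tool frame: the origin (TCP) lies at the centre of the arm's flange, where the gripper is bolted on; the fingertips stand tip_extent ahead of it and the grasp point (between the pads) lies 163 mm ahead of it (tip_extent is the distance from the TCP to the fingertips, in m); z points along the fingers, y is the line along which they close (so a half turn about z gives the same grasp; the last joint's range is limited). The gripper opens to 88 mm and grips with 3 to 60 N. Pads are 20 mm wide; open, the fingers measure 115 mm over their backs; the gripper's body (75 mm by 178 mm) begins 61 mm behind the grasp point.
Start: joints at [1.097, 0.477, 0.022, 1.555, -0.011, 1.109, -0.083], TCP at [0.241, -0.63, 0.405] pointing down, gripper open.
Joint ranges: [-2.96, 2.96], [-0.34, 2.1], [-1.41, 1.46], [0.24, 2.44], [-1.37, 4.51], [0.17, 1.92], [-2.96, 2.96]. Speed limits (rad/s): [2.39, 2.39, 3.14, 3.14, 3.14, 3.14, 3.14].

INTERFACE

Orientations are given as a 3x3 rotation matrix whose columns are the frame's x, y, z axes.
In Python, from workcell import * gives the robot as it stands.
- The arm moves only by the shell command python3 -m crank 'ROWS' [FORCE]. ROWS is JSON, one flat list of numbers, 7 for each row, row after row: the shift along the tool's x, y, z in cm, then the turn, a rotation vector about the tool's x, y, z in rad, then the opening in per cent of the stroke, from 0 (shut) to 100 (fully open). A call has 1 to 12 rows; each row is the pose to reach, as a shift and turn from the pose commanded when the call began, along the tool's axes at that moment; what a row does not reach only later rows make up. A row lasts 1/10 s, in which the tool goes at most 50 mm and 8.59 degrees, less where a joint would pass 70% of its speed; a pose out of reach is approached as far as the arm can. A call with a gripper value outside its range is refused whole. The fingers move at their own pace and stop on an object; FORCE is the grip in N (left out, the last holds). Time passes only in rows, so rows that repeat a pose let the fingers close. It gives the time, the measured TCP pose, the force, the opening and the grip force at its end, in the units of the state.
- read_state(): the state, without advancing time (a new reading comes with each control period).
- get_image(name): name is "scene" or "side" or "wrist"; returns the picture (480x640x3 uint8, red, green, blue); there is no depth.
- camera_params(name): a dict with "fx", "fy", "cx", "cy" (pixels), "camera_from_world" (4x4, takes a point from world to camera coordinates); the wrist camera has in their place "hand_eye" (4x4, takes a point from camera to tool coordinates, whose origin is the TCP and whose axes are the flange's). Camera axes: x right, y up, looking along -z (the intrinsics and any distortion apply to the point x, -y, -z); pixel columns grow to the right and rows downward; lengths in m; the calibration is good to about 2 mm. The wrist camera is an equidistant fisheye: a pixel r from the principal point sees the ray r / f radians off the axis. A picture is of the moment at which its call begins: read the wrist's pose just before it. camera_params takes no time and is no camera call.
- close_job(): hands the job in; it is judged then, once.
Trained networks look in the newest picture that a camera, given by its name, has taken for a name from the list of things; names that differ only in an ending like _2 or _b are one class to them, and where a whole thing is asked for, a point or a joint stands for the part that bears it (a point fixed in the world has none). Each returns a list of dicts, best first, with "score" (0 to 1); they miss things now and then, are a little off and sometimes report something else, mostly with a low value. They report only what shows in the picture. A call takes as long as a camera call.
- silhouettes(camera, query): "region" (480x640 bool, what is visible of it) and "rect" ([left, top, right, bottom] in pixels, round what is visible of it).
The state is a dict: "time": time; "joint_pos": joint angles; "joint_vel": joint speeds; "joint_torque": joint torques, N m; "ee_pos": TCP position; "eef_rot": TCP orientation; "wrist_force": force on the tool from outside, world axes, zero at the start; "wrist_torque": the same for the moment, N m; "grip_width": finger opening in m; "finger_force": force on a finger pad.
Only numpy, scipy, OpenCV 4.12 (cv2) and the standard library are available. Lean on these libraries where they do the work, as an engineer would, in place of code of your own. Each camera call takes 0.05 s, during which the arm holds its last target. There are 200 camera calls.

TASK

Turn the lamp hub (the steel bar on top is its handle) until its pointer stands at the long mark of the scale, then take the loose foot, slide its tenon fully home into the hub's open mortise, square to the hub and level, and keep it pressed there with a steady 10 N, give or take 5, while I drive the pin. Finish while you are still pressing the foot home, without letting go of it; never shove the joint with more than 40 N, and leave the other things on the bench where they are.

Things in the scene. Friction and masses are not known exactly. Their poses are not given: they have to be found in the camera images.
- jig: fixed plywood board 280 x 140 x 16 mm carrying the hub. Origin: on the bench under the hub's turning axis. x axis: level, from the hub along the two bearers (to the robot's right, roughly world -y); z up. A round aluminium plate, 136 mm across, top 24 mm above the bench, lies under the hub with a scale of lines each 10 degrees
- bearers (a point): point midway between the two bearers, at the height of their tops (32 mm above the bench), 117 mm from the hub's axis. They are low wooden blocks, 44 mm wide, at 61 to 83 mm and 151 to 173 mm from the axis; the foot rests on both at mortise height. The 68 mm gap between them is free down to the board, 16 mm above the bench: room for fingers. Axes as the board's
- hub (a joint): turn of the hub about its upright axis, rad, positive counter-clockwise from above; 0 when the pointer stands at the long mark: then the open mortise faces along the bearers. Starts at -1.25 to -0.45. Turns without end, 0.08 N m of friction, stays where it is left
- bar_grip (a point): centre of the steel bar on top of the hub (56 long, 14 wide, 32 mm tall, from 81 to 113 mm above the bench), on the turning axis, 98 mm above the bench. Below it the hub's top is at 72 mm, with a 34 mm washer to 75 mm. x axis: along the bar, the same way as the mortise looks; z up. Turns with the hub. Grip it across its 14 mm
- mortise (a point): centre of the mouth of the open mortise in a flat of the six-sided wooden hub (84 mm over flats, 26 to 72 mm above the bench), 42 mm from the axis, 47 mm above the bench. x axis: level, straight out of the mortise; z up. 18 wide, 20 high, 24 mm deep, sides bevelled 2 mm. Two pinned feet stick out at 120 degrees either side to 192 mm from the axis, 32 to 62 mm above the bench
- long_mark (a point): the long thick line of the scale, on the robot's side of the hub, 60 mm from the turning axis
- pointer_tip (a point): tip of the small steel pointer under a corner of the hub, 60 mm from the axis; turns with the hub
- foot_centre (a point): centre of the loose wooden foot, which lies on its flat underside: 150 long without the tenon, 26 wide (flat parallel sides), 30 mm high at the shoulder, 28 in the middle, tapering to a rounded toe. The point is midway along the 150 mm, 14 mm above the underside. x axis: along the foot towards the tenon; z up. About 90 g
- foot_shoulder (a point): centre of the foot's shoulder, the end face round the tenon, 75 mm from the centre along x, 15 mm above the underside. The tenon stands 20 mm out of it, 15 wide, 17 mm high, tip bevelled. Home: the shoulder touches the hub's flat, this point at point mortise. The joint is rigid: the push rises steeply once the shoulder touches
- foot: the loose foot as a body, origin on its underside, 14 mm below point foot_centre, same axes
- sanding_block: cork sanding block 58 x 101 x 30 mm, lying near the foot; leave alone
- dowel: birch dowel 12 x 220 mm, at the left; leave alone
- glue_brush: flat glue brush, 188 mm long, at the left; leave alone
- block_plane: small wooden plane, 135 mm long, at the right; leave alone

How it is judged:
By the outcome, as a careful person would: the job done as asked, in the order asked, and still so for the second after the job is handed in, while the arm keeps its last pose, push and grip.
It also fails if it takes over 64 s, if anything falls off the work surface, if the arm or the gripper's body presses on something with over 40 N, if the wrist force passes 120 N, or if a joint passes its speed limit or range.

## Working session

There is one attempt and no reset: what is moved stays moved. The work goes in short steps, Python scripts to look and compute and a shell command to move; the robot and the scene stay as the last step left them, time stands still between calls to the robot, and variables do not carry over. Pictures are saved under pics/ and viewed, at most 10 in all, crops included, and the job is handed in when it is done.

```bash
ls; mkdir -p pics
cat > h.py <<'E'
from workcell import *
import numpy as np, cv2
def save(n,f):
    im=get_image(n); cv2.imwrite('pics/'+f,im[:,:,::-1]); return im
def ray(n,u,v,st=None):
    p=camera_params(n)
    if n=='wrist':
        st=st or read_state(); d=np.array([(u-p['cx'])/p['fx'],(v-p['cy'])/p['fy']]); r=np.linalg.norm(d)
        a=d/r*np.sin(r) if r>1e-9 else d
        c=np.array([a[0],-a[1],-np.cos(r)]); H=np.array(p['hand_eye']); R=np.array(st['eef_rot'])
        return R@H[:3,3]+np.array(st['ee_pos']), R@H[:3,:3]@c
    T=np.array(p['camera_from_world']); c=np.array([(u-p['cx'])/p['fx'],-(v-p['cy'])/p['fy'],-1])
    return -T[:3,:3].T@T[:3,3], T[:3,:3].T@c
def atz(n,u,v,z,st=None):
    o,d=ray(n,u,v,st); return o+d*(z-o[2])/d[2]
E
python3 - <<'E'
from h import *
print({k:(np.round(v,4).tolist() if not isinstance(v,str) else v) for k,v in read_state().items()})
for n in('scene','side','wrist'):
    print(n,{k:np.round(v,3).tolist() if not isinstance(v,str) else v for k,v in camera_params(n).items()})
a=save('scene','s0.png');b=save('side','d0.png');save('wrist','w0.png')
for n in('scene','side'):
  for q in('hub','bar_grip','foot','jig','pointer_tip','long_mark','sanding_block','block_plane'):
    for s in silhouettes(n,q)[:2]:
        ys,xs=np.nonzero(s['region']); print(n,q,round(s['score'],2),np.round(s['rect']),xs.mean().round(1) if len(xs) else 0,ys.mean().round(1) if len(ys) else 0)
E
```

```text
pics
{'time': 0.0, 'joint_pos': [1.0969, 0.4778, 0.0223, 1.5564, -0.0115, 1.1093, -0.0831], 'joint_vel': [0.0005, -0.0001, -0.0004, 0.0005, -0.0001, -0.0004, 0.0006], 'joint_torque': [0.0003, -58.2857, 1.5347, -27.2611, -0.0544, 0.017, 0.0001], 'ee_pos': [0.2413, -0.6301, 0.4037], 'eef_rot': [[0.9338, 0.3577, -0.0008], [0.3577, -0.9338, 0.0016], [-0.0001, -0.0017, -1.0]], 'wrist_force': [-0.6055, 0.097, 1.5937], 'wrist_torque': [-0.0192, -0.0854, -0.0361], 'finger_force': 0.0, 'grip_width': 0.0877}
scene {'fx': 489.886, 'fy': 489.886, 'cx': 315.962, 'cy': 237.445, 'camera_from_world': [[-1.0, -0.01, -0.001, 0.544], [0.007, -0.804, 0.594, -0.156], [-0.006, 0.594, 0.804, -1.572], [0.0, 0.0, 0.0, 1.0]]}
side {'fx': 562.695, 'fy': 562.695, 'cx': 309.083, 'cy': 236.762, 'camera_from_world': [[0.913, -0.406, 0.027, -0.533], [0.121, 0.335, 0.934, -0.114], [-0.389, -0.85, 0.356, -1.444], [0.0, 0.0, 0.0, 1.0]]}
wrist {'fx': 371.648, 'fy': 371.648, 'cx': 315.343, 'cy': 239.249, 'hand_eye': [[-0.0, 0.963, 0.269, 0.073], [1.0, 0.0, 0.001, -0.001], [0.001, 0.269, -0.963, 0.021], [0.0, 0.0, 0.0, 1
[... 310 characters left out ...]
6.8
scene long_mark 0.85 [265. 272. 350. 387.] 318.4 317.1
scene sanding_block 0.74 [309. 210. 327. 232.] 318.0 222.1
scene block_plane 0.97 [317. 133. 348. 163.] 330.0 147.9
scene block_plane 0.23 [266. 291. 340. 386.] 313.2 326.7
side hub 0.57 [298. 222. 336. 231.] 317.0 223.7
side bar_grip 0.62 [305. 217. 332. 230.] 317.7 223.7
side foot 0.96 [331. 303. 397. 334.] 365.5 316.2
side jig 0.95 [267. 218. 332. 266.] 289.4 239.8
side jig 0.5 [296. 222. 333. 230.] 316.7 223.4
side pointer_tip 0.46 [298. 218. 335. 230.] 318.0 223.8
side long_mark 0.66 [271. 222. 333. 260.] 291.0 239.7
side sanding_block 0.77 [316. 267. 352. 301.] 333.1 283.4
side block_plane 0.85 [358. 322. 430. 382.] 394.0 355.3
```

Run:
```python
import cv2,numpy as np
a=cv2.imread('pics/s0.png')[110:410,220:420]; b=cv2.imread('pics/d0.png')[170:400,230:450]
a=cv2.resize(a,None,fx=2,fy=2,interpolation=3);b=cv2.resize(b,(400,418),interpolation=3)
c=np.zeros((600,800,3),np.uint8);c[:600,:400]=a;c[:418,400:]=b;cv2.imwrite('pics/c0.png',c)
from h import *
print('bar',atz('scene',313,318,.1),'foot',atz('scene',319.3,183.8,.014),'side foot',atz('side',365.5,316.2,.014))
```

```text
bar [0.55076891 0.16955543 0.1       ] foot [ 0.53574897 -0.42685107  0.014     ] side foot [ 0.53227163 -0.42989472  0.014     ]
```

View pics/c0.png

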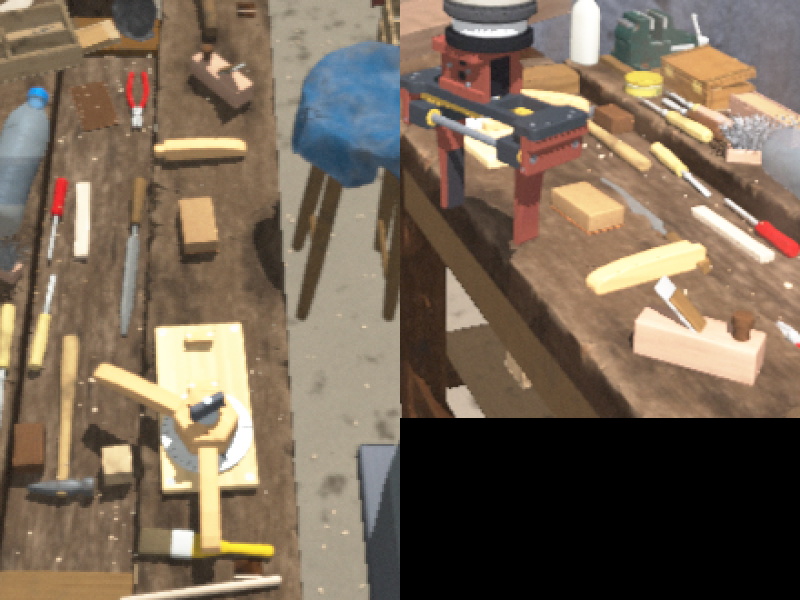

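View pics/w0.png

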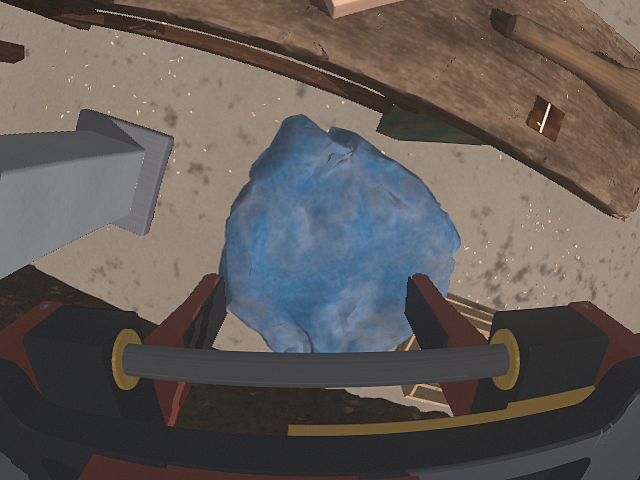

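The scene crop shows the hub bar at about full-frame pixel (323,312). The pinned feet point to about +90° and −30°, so the mortise faces about −150° and the hub is near −1.05. The loose foot lies along world x at (319,184) with its tenon at the +x end. The wrist view shows only the stool. I'll go over the foot first, then the hub.

```bash
cat >> h.py <<'E'
from scipy.spatial.transform import Rotation as Ro
def plan(x,y,z,yaw):
    "shift cm / turn rad in tool axes to TCP at xyz, tool down with tool x at yaw (deg)"
    s=read_state(); R=np.array(s['eef_rot']); c,q=np.cos(np.radians(yaw)),np.sin(np.radians(yaw))
    T=np.array([[c,q,0],[q,-c,0],[0,0,-1.]])
    print('shift',np.round(R.T@(np.array([x,y,z])-s['ee_pos'])*100,2),'turn',np.round(Ro.from_matrix(R.T@T).as_rotvec(),3),'from',np.round(s['ee_pos'],4),'F',np.round(s['wrist_force'],1))
E
python3 - <<'E'
from h import *
import workcell
print('tip',getattr(workcell,'tip_extent',None),[k for k in dir(workcell) if not k.startswith('_')])
print('bar',atz('scene',323.5,312.5,.113))
plan(.535,-.43,.40,0)
E
```

```text
tip 0.182 ['PlanningError', 'camera_params', 'close_job', 'get_image', 'read_state', 'silhouettes', 'tip_extent']
bar [0.52104233 0.1586376  0.113     ]
shift [34.58 -8.21  0.47] turn [-0.    -0.     0.366] from [ 0.2415 -0.6303  0.4047] F [-0.6 -0.3  0.1]
```

```bash
python3 -m crank '[34.6,-8.2,0.5,0,0,0.366,100,34.6,-8.2,0.5,0,0,0.366,100,34.6,-8.2,0.5,0,0,0.366,100,34.6,-8.2,0.5,0,0,0.366,100,34.6,-8.2,0.5,0,0,0.366,100,34.6,-8.2,0.5,0,0,0.366,100,34.6,-8.2,0.5,0,0,0.366,100,34.6,-8.2,0.5,0,0,0.366,100,34.6,-8.2,0.5,0,0,0.366,100,34.6,-8.2,0.5,0,0,0.366,100,34.6,-8.2,0.5,0,0,0.366,100]'
python3 - <<'E'
from h import *
s0=read_state(); save('wrist','w1.png')
for s in silhouettes('wrist','foot')[:2]:
    m=s['region'].astype(np.uint8); c=max(cv2.findContours(m,0,2)[0],key=cv2.contourArea)[:,0]
    P=np.array([atz('wrist',u,v,.022,s0)[:2] for u,v in c]); r=cv2.minAreaRect((P*1000).astype(np.float32))
    print(s['score'],s['rect'],r)
print(s0['joint_pos'])
E
```

```text
time: 2.05
ee_pos: [0.5333, -0.432, 0.3998]
eef_rot: [[1.0, -0.004, -0.001], [-0.004, -1.0, -0.001], [-0.001, 0.001, -1.0]]
wrist_force: [0.2, 0.4, -0.9]
grip_width: 0.0879
finger_force: 0.0
0.9 [289.2, 124.9, 332.3, 283.5] ((538.1178588867188, -426.66534423828125), (163.56903076171875, 27.644123077392578), 5.145718574523926)
[ 0.57493209  0.49983333  0.02128152  1.53035278 -0.00992258  1.11163623
 -0.97647779]
```

View pics/w1.png

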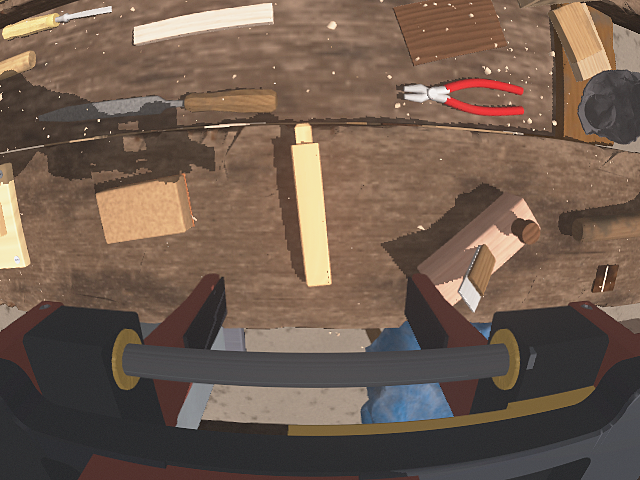

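The wrist view shows the loose foot from toe (318,285) to shoulder (305,143), with the tenon at (303,132) on the +x end. It measures 163×27.6 mm at a yaw of about +5° and is free on both sides. The next move is to the hub.

```bash
python3 -m crank '[-1.2,-59,0,0,0,-0.52,100,-1.2,-59,0,0,0,-0.52,100,-1.2,-59,0,0,0,-0.52,100,-1.2,-59,0,0,0,-0.52,100,-1.2,-59,0,0,0,-0.52,100,-1.2,-59,0,0,0,-0.52,100,-1.2,-59,0,0,0,-0.52,100,-1.2,-59,0,0,0,-0.52,100,-1.2,-59,0,0,0,-0.52,100,-1.2,-59,0,0,0,-0.52,100,-1.2,-59,0,0,0,-0.52,100,-1.2,-59,0,0,0,-0.52,100]' >/dev/null
python3 -m crank '[0,0,0,0,0,0,100,0,0,0,0,0,0,100,0,0,0,0,0,0,100]'
python3 - <<'E'
from h import *
s0=read_state(); save('wrist','w2.png')
for q in('bar_grip','jig'):
  for s in silhouettes('wrist',q)[:2]: print(q,s['score'],s['rect'])
print(s0['joint_pos'])
E
```

```text
time: 3.65
ee_pos: [0.5237, 0.158, 0.3996]
eef_rot: [[0.869, 0.494, -0.0], [0.494, -0.869, -0.001], [-0.001, 0.001, -1.0]]
wrist_force: [-0.2, -0.6, -0.3]
grip_width: 0.0878
finger_force: 0.0
bar_grip 0.87 [140.4, 106.7, 493.3, 274.9]
jig 0.91 [140.8, 108.5, 506.1, 321.3]
[-0.11762999  0.29602479 -0.35026299  1.84976644  0.11911103  1.01653528
 -1.57074854]
```

View pics/w2.png

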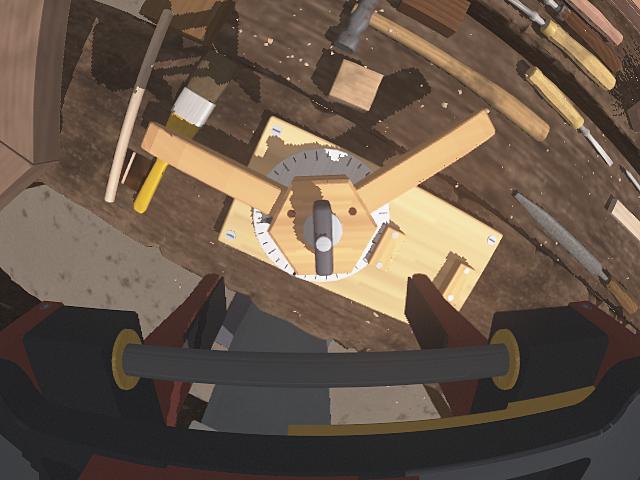

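The hub bar's top runs from (322,203) to (323,272), almost along the tool x axis. The pinned feet point to (160,135) and (480,125), and the bearers are at (383,250) and (457,282). I'll enlarge this to find the long mark and the pointer.

Run:
```python
from h import *
im=cv2.imread('pics/w2.png')[100:330,205:515]; cv2.imwrite('pics/c2.png',cv2.resize(im,None,fx=2.58,fy=2.58,interpolation=cv2.INTER_CUBIC))
for n,u,v,z in(('bar a',322,203,.113),('bar b',323,272,.113),('cornA',272,116,.016),('cornB',219,240,.016),('cornC',502,238,.016)):
    print(n,np.round(atz('wrist',u,v,z)*1000,1))
```

```text
bar a [548.2 168.2 113. ]
bar b [502.5 141.  113. ]
cornA [585.1 242.7  16. ]
cornB [448.5 232.   16. ]
cornC [601.8 -33.2  16. ]
```

View pics/c2.png

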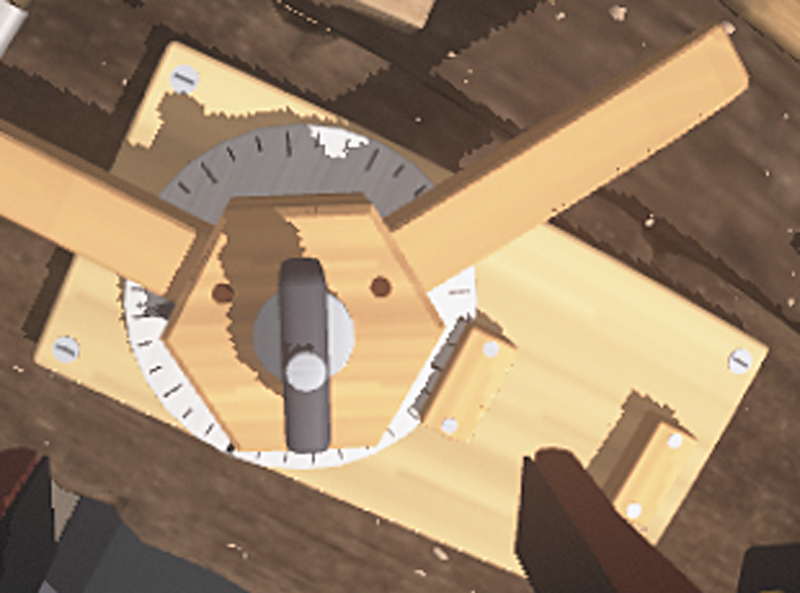

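Run:
```python
from h import *
c=np.array([525,155])
for n,u,v in(('pointer',263,218),('mark',294.9,273.6),('platetop',325,147.5),('plateL',253,215),('plateR',389,212)):
    p=atz('wrist',u,v,.024)[:2]*1000-c; print(n,np.round(p,1),np.hypot(*p).round(1),np.degrees(np.arctan2(p[1],p[0])).round(1))
plan(.5245,.1548,.263,30.8)
```

```text
pointer [-31.  47.] 56.4 123.4
mark [-66.4  -8.2] 66.9 -173.0
platetop [58.2 28.2] 64.7 25.8
plateL [-33.2  57.2] 66.1 120.2
plateR [ 35.6 -57.7] 67.7 -58.3
shift [-0.09  0.32 13.67] turn [ 0.001  0.    -0.021] from [0.5237 0.1582 0.3997] F [ 0.3  0.4 -0.3]
```

The pointer sits at about 123° and the mark at about 187°, so the hub needs +63.5°. The board's axis gives +63°, which agrees. Next I descend and grip the bar.

```bash
python3 -m crank '[-0.1,0.3,5,0,0,-0.02,100,-0.1,0.3,9,0,0,-0.02,100,-0.1,0.3,12,0,0,-0.02,100,-0.1,0.3,13.7,0,0,-0.02,100,-0.1,0.3,13.7,0,0,-0.02,100,-0.1,0.3,13.7,0,0,-0.02,100,-0.1,0.3,13.7,0,0,-0.02,0,-0.1,0.3,13.7,0,0,-0.02,0,-0.1,0.3,13.7,0,0,-0.02,0,-0.1,0.3,13.7,0,0,-0.02,0,-0.1,0.3,13.7,0,0,-0.02,0,-0.1,0.3,13.7,0,0,-0.02,0]' 15
python3 -m crank '[0,0,0,0,0,0,0,0,0,0,0,0,0,0,0,0,0,0,0,0,0]'
```

```text
time: 5.0
ee_pos: [0.524, 0.1569, 0.2628]
eef_rot: [[0.858, 0.514, 0.0], [0.514, -0.858, 0.0], [0.0, 0.0, -1.0]]
wrist_force: [0.3, -0.1, -0.6]
grip_width: 0.0429
finger_force: 0.0
time: 5.3
ee_pos: [0.5248, 0.1554, 0.2626]
eef_rot: [[0.858, 0.514, 0.002], [0.514, -0.858, -0.002], [0.0, 0.003, -1.0]]
wrist_force: [8.0, -9.8, -3.5]
grip_width: 0.0194
finger_force: 6.3
```

```bash
python3 -m crank '[0,0.15,0,0,0,0,0,0,0.25,0,0,0,0,0,0,0.25,0,0,0,0,0,0,0.25,0,0,0,0,0,0,0.25,0,0,0,0,0]'
```

```text
time: 5.8
ee_pos: [0.5262, 0.1529, 0.2626]
eef_rot: [[0.859, 0.512, 0.001], [0.512, -0.859, -0.002], [0.0, 0.002, -1.0]]
wrist_force: [3.2, -4.8, -1.2]
grip_width: 0.0138
finger_force: 15.0
```

```bash
python3 -m crank '[0,0.05,0,0,0,-0.1,0,0,0.05,0,0,0,-0.22,0,0,0.05,0,0,0,-0.34,0,0,0.05,0,0,0,-0.46,0,0,0.05,0,0,0,-0.58,0,0,0.05,0,0,0,-0.7,0,0,0.05,0,0,0,-0.82,0,0,0.05,0,0,0,-0.94,0,0,0.05,0,0,0,-1.04,0,0,0.05,0,0,0,-1.1,0,0,0.05,0,0,0,-1.1,0,0,0.05,0,0,0,-1.1,0]'
python3 - <<'E'
from h import *
s=read_state();R=np.array(s['eef_rot']);print(np.degrees(np.arctan2(R[1,0],R[0,0])),R.T@s['wrist_force'],s['wrist_torque'],s['grip_width'])
E
```

```text
time: 7.0
ee_pos: [0.524, 0.1544, 0.2625]
eef_rot: [[-0.07, 0.998, -0.004], [0.998, 0.07, -0.002], [-0.001, -0.004, -1.0]]
wrist_force: [-6.2, -1.6, 5.9]
grip_width: 0.0141
finger_force: 15.0
94.00033843208728 [-1.18583285 -6.34281304 -5.90389074] [-0.35978077  1.05754214  0.08140328] 0.014053366572702125
```

```bash
python3 -m crank '[0,0,0,0,0,0,60,0,0,0,0,0,0,60,0,0,0,0,0,0,60,0,0,-4,0,0,0,100,0,0,-9,0,0,0,100,0,0,-14,0,0,0,100,0,0,-14,0,0,0,100,0,0,-14,0,0,0,100]'
python3 - <<'E'
from h import *
s0=read_state(); im=save('wrist','w3.png'); np.save('s3.npy',s0,allow_pickle=True)
cv2.imwrite('pics/c3.png',cv2.resize(im[80:310,180:490,::-1],None,fx=2.58,fy=2.58,interpolation=cv2.INTER_CUBIC))
print(s0['ee_pos'])
E
```

```text
time: 7.8
ee_pos: [0.5258, 0.1544, 0.4037]
eef_rot: [[-0.069, 0.998, 0.003], [0.998, 0.069, 0.0], [0.0, 0.003, -1.0]]
wrist_force: [0.0, -0.3, -0.3]
grip_width: 0.0745
finger_force: 0.0
[0.52576313 0.15437003 0.40369502]
```

View pics/c3.png

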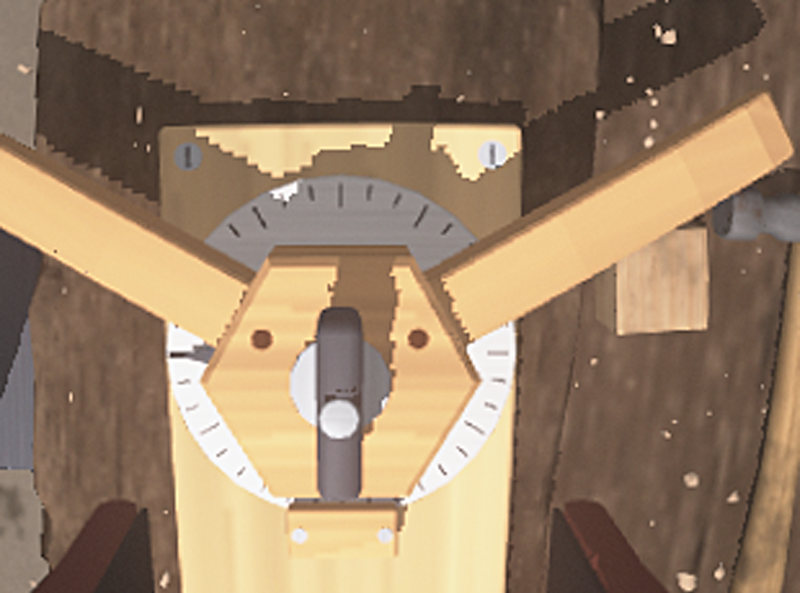

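The board, hub and bar now look squared up, with the pointer near (200,353) close to the long mark at (180,354). I'll zoom in on the pointer.

Run:
```python
from h import *
im=cv2.imread('pics/w3.png'); 
a=cv2.resize(im[200:235,236:276],None,fx=10,fy=10,interpolation=cv2.INTER_NEAREST)
b=cv2.resize(im[215:250,355:395],None,fx=10,fy=10,interpolation=cv2.INTER_NEAREST)
cv2.imwrite('pics/c4.png',np.hstack([a,b]))
ax=np.array([523.5,151])
s0=np.load('s3.npy',allow_pickle=True).item()
def A(n,u,v,z=.024):
    p=atz('wrist',u,v,z,s0)[:2]*1000; q=p-ax; print(n,p.round(1),np.hypot(*q).round(1),np.degrees(np.arctan2(q[1],q[0])).round(1))
f=lambda x,y:(180+x/2.58,80+y/2.58)
for n,x,y in(('mark',180,354),('ptr',203,353)): A(n,*f(x,y))
for n,x,y,z in(('barfar',339,308,.113),('barnear',340,499,.113),('boardTL',160,127,.016),('boardTR',523,125,.016),('boardL',180,550,.016),('boardR',505,590,.016),('bearerL',292,510,.032),('bearerR',404,510,.032),('plL',168,354,.024),('plR',516,354,.024),('pltop',341,175,.024)): A(n,*f(x,y),z)
```

```text
mark [460.8 147.6] 62.8 -176.9
ptr [469.8 148.6] 53.8 -177.4
barfar [520.6 184.1] 33.2 94.9
barnear [524.7 126.4] 24.6 -87.1
boardTL [448.  234.3] 112.4 132.2
boardTR [586.  244.3] 112.3 56.2
boardL [460.8  61.6] 109.2 -125.1
boardR [599.6  52.2] 124.7 -52.4
bearerL [507.7  89.7] 63.3 -104.5
bearerR [551.6  92.7] 64.7 -64.3
plL [456.1 147.3] 67.5 -176.9
plR [590.2 156.4] 66.9 4.6
pltop [518.3 219.5] 68.7 94.4
```

View pics/c4.png

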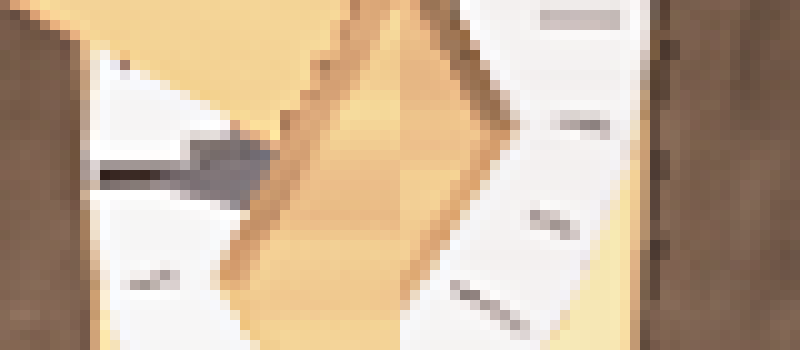

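The pointer tip lies on the long mark to within half a pixel, about 0.5°. The plate rim puts the axis at (0.5233, 0.1515), and the jig's x axis is at −85.9°. Next is the loose foot.

Run:
```python
from h import *
plan(.528,-.4275,.40,5)
```

```text
shift [-58.03  -3.73   0.24] turn [0.000e+00 1.000e-03 1.552e+00] from [0.5253 0.154  0.4022] F [ 0.  -0.3 -1.2]
```

```bash
python3 -m crank '[-58,-3.7,0.2,0,0,1.55,60,-58,-3.7,0.2,0,0,1.55,60,-58,-3.7,0.2,0,0,1.55,60,-58,-3.7,0.2,0,0,1.55,60,-58,-3.7,0.2,0,0,1.55,60,-58,-3.7,0.2,0,0,1.55,60,-58,-3.7,0.2,0,0,1.55,60,-58,-3.7,0.2,0,0,1.55,60,-58,-3.7,0.2,0,0,1.55,60,-58,-3.7,0.2,0,0,1.55,60,-58,-3.7,0.2,0,0,1.55,60,-58,-3.7,0.2,0,0,1.55,60]' >/dev/null
python3 -m crank '[0,0,6,0,0,0,60,0,0,11,0,0,0,60,0,0,11,0,0,0,60,0,0,11,0,0,0,60,0,0,11,0,0,0,60]'
python3 - <<'E'
from h import *
s0=read_state(); save('wrist','w5.png')
s=silhouettes('wrist','foot')[0]
m=s['region'].astype(np.uint8); c=max(cv2.findContours(m,0,1)[0],key=cv2.contourArea)[:,0]
P=np.array([atz('wrist',u,v,.026,s0)[:2]*1000 for u,v in c])
r=cv2.minAreaRect(P.astype(np.float32)); print(s['score'],s['rect'],r)
d,x0=cv2.fitLine(P.astype(np.float32),2,0,.01,.01).ravel().reshape(2,2); 
if d[0]<0:d=-d
a=np.radians(r[2] if r[2]<45 else r[2]-90); d=np.array([np.cos(a),np.sin(a)]);n=np.array([-d[1],d[0]])
L=(P-r[0])@d;W=(P-r[0])@n
for k in np.arange(-85,90,10):
    w=W[(L>k)&(L<k+10)]; 
    if len(w): print(int(k),w.min().round(1),w.max().round(1))
E
```

```text
time: 9.55
ee_pos: [0.5293, -0.427, 0.292]
eef_rot: [[0.996, 0.09, 0.001], [0.09, -0.996, -0.001], [0.001, 0.001, -1.0]]
wrist_force: [0.2, -0.2, 0.9]
grip_width: 0.0528
finger_force: 0.0
0.96 [297.2, 112.5, 339.2, 332.4] ((540.3748168945312, -425.963623046875), (157.99343872070312, 26.77037811279297), 5.234567165374756)
-85 -11.4 11.8
-75 -12.0 11.8
-65 -12.6 12.3
-55 -13.1 12.2
-45 -13.0 12.8
-35 -12.9 11.9
-25 -13.4 13.1
-15 -13.3 13.0
-5 -12.4 12.8
5 -12.9 13.4
15 -12.9 12.6
25 -13.4 12.5
35 -13.4 13.0
45 -13.3 12.9
55 -13.2 12.9
65 -7.3 7.0
75 -6.7 6.3
```

View pics/w5.png

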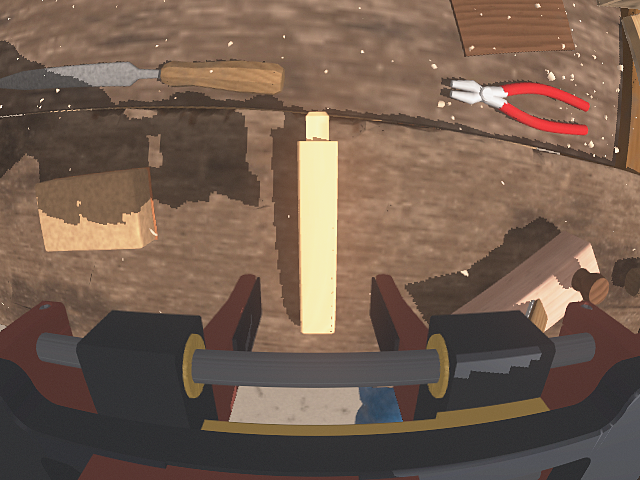

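The foot is centred between the fingers. Its shoulder edge is at (318,140), the tenon tip at (318,112) and the toe at (317,333); the measured width of 26.5 mm fits.

Run:
```python
from h import *
s=atz('wrist',318,140.5,.030)[:2]*1000; d=np.array([np.cos(.0914),np.sin(.0914)])
t=atz('wrist',318,112,.0235)[:2]*1000; c=s-75*d
n=np.array([-d[1],d[0]]); o=np.array([540.4,-426]); c2=o+d*((c-o)@d)
print(s,t,np.linalg.norm(t-s),c,c2)
plan(c2[0]/1000,c2[1]/1000,.186,5.24)
```

```text
[ 601.20452728 -421.93391304] [ 620.22855136 -420.27243969] 19.09643908794885 [ 526.51758275 -428.77937263] [ 526.3806111  -427.28495229]
shift [-0.35 -0.05 10.74] turn [ 0.003 -0.003 -0.001] from [ 0.5296 -0.4272  0.2934] F [ 0.1 -0.6  0.7]
```

```bash
python3 -m crank '[-0.3,-0.05,5,0,0,0,60,-0.3,-0.05,8.5,0,0,0,60,-0.3,-0.05,10.2,0,0,0,60,-0.3,-0.05,10.7,0,0,0,60,-0.3,-0.05,10.7,0,0,0,60,-0.3,-0.05,10.7,0,0,0,60,-0.3,-0.05,10.7,0,0,0,0,-0.3,-0.05,10.7,0,0,0,0,-0.3,-0.05,10.7,0,0,0,0,-0.3,-0.05,10.7,0,0,0,0,-0.3,-0.05,10.7,0,0,0,0,-0.3,-0.05,10.7,0,0,0,0]' 45
python3 -m crank '[0,0,0,0,0,0,0,0,0,0,0,0,0,0]'
```

```text
time: 10.85
ee_pos: [0.5257, -0.4268, 0.1841]
eef_rot: [[0.996, 0.09, 0.0], [0.09, -0.996, -0.0], [0.0, 0.0, -1.0]]
wrist_force: [-0.6, 0.2, 5.0]
grip_width: 0.0257
finger_force: 45.0
time: 11.05
ee_pos: [0.5257, -0.4269, 0.1841]
eef_rot: [[0.996, 0.09, 0.0], [0.09, -0.996, -0.001], [0.0, 0.001, -1.0]]
wrist_force: [-0.9, 1.4, 4.8]
grip_width: 0.0254
finger_force: 45.0
```

```bash
python3 -m crank '[0,0,-4,0,0,0,0,0,0,-8,0,0,0,0,0,0,-11,0,0,0,0,0,0,-11,0,0,0,0,0,0,-11,0,0,0,0]'
python3 - <<'E'
from h import *
plan(.5333,.0109,.2950,94.05)
E
```

```text
time: 11.55
ee_pos: [0.5254, -0.4265, 0.2935]
eef_rot: [[0.996, 0.09, 0.0], [0.09, -0.996, -0.0], [0.0, 0.0, -1.0]]
wrist_force: [-0.5, -0.3, -0.7]
grip_width: 0.0257
finger_force: 45.0
shift [  4.71 -43.49  -0.15] turn [ 0.    -0.    -1.552] from [ 0.5254 -0.4265  0.2935] F [-0.5 -0.3 -0.7]
```

```bash
python3 -m crank '[0.5,-3.6,-0.1,0,0,-0.13,0,0.9,-7.2,-0.1,0,0,-0.26,0,1.3,-10.8,-0.1,0,0,-0.39,0,1.7,-14.5,-0.1,0,0,-0.52,0,2.1,-18.1,-0.1,0,0,-0.65,0,2.4,-21.7,-0.1,0,0,-0.78,0,2.8,-25.4,-0.1,0,0,-0.91,0,3.2,-29,-0.1,0,0,-1.04,0,3.6,-32.6,-0.1,0,0,-1.17,0,4,-36.2,-0.1,0,0,-1.3,0,4.4,-40,-0.1,0,0,-1.42,0,4.7,-43.5,-0.1,0,0,-1.552,0]' >/dev/null
python3 -m crank '[0,0,3,0,0,0,0,0,0,5,0,0,0,0,0,0,5,0,0,0,0,0,0,5,0,0,0,0,0,0,5,0,0,0,0]'
python3 - <<'E'
from h import *
s0=read_state(); save('wrist','w6.png'); print(s0['wrist_force'],s0['wrist_torque'])
plan(.5333,.0109,.2175,94.05)
E
```

```text
time: 13.25
ee_pos: [0.5336, 0.0107, 0.245]
eef_rot: [[-0.071, 0.998, 0.0], [0.998, 0.071, 0.0], [0.0, 0.0, -1.0]]
wrist_force: [0.5, -0.3, -0.8]
grip_width: 0.0257
finger_force: 45.0
[ 0.4581647  -0.26519077 -0.77923575] [ 0.04552395 -0.12373846 -0.02631404]
shift [ 0.02 -0.04  2.78] turn [ 0.001 -0.    -0.   ] from [0.5337 0.0107 0.2453] F [-0.1 -1.4 -0.6]
```

View pics/w6.png

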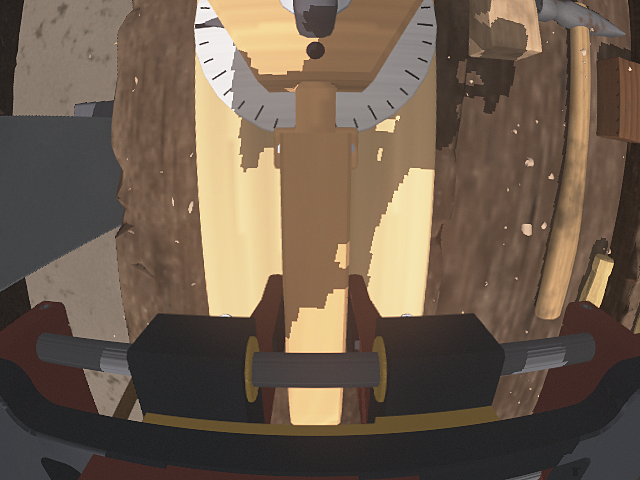

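The tenon at (316,85) is in line with the hub's pin hole (316,50) and the near bearer (275–357), so it is centred. I'll lower it.

```bash
python3 -m crank '[0,0,1.5,0,0,0,0,0,0,2.3,0,0,0,0,0,0,2.7,0,0,0,0,0,0,2.8,0,0,0,0,0,0,2.85,0,0,0,0,0,0,2.85,0,0,0,0]'
python3 -c "
from h import *
for i in range(3): plan(.53160,.0348,.2162,94.05)"
```

```text
time: 13.9
ee_pos: [0.5334, 0.0109, 0.2162]
eef_rot: [[-0.071, 0.997, 0.0], [0.997, 0.071, 0.0], [0.0, 0.0, -1.0]]
wrist_force: [-0.2, 0.2, -1.2]
grip_width: 0.0258
finger_force: 45.0
shift [ 2.4  -0.01  0.  ] turn [ 0. -0.  0.] from [0.5334 0.0109 0.2162] F [-0.2  0.2 -1.2]
shift [ 2.4  -0.01  0.  ] turn [ 0. -0.  0.] from [0.5334 0.0109 0.2162] F [-0.2  0.2 -1.2]
shift [ 2.4  -0.01  0.  ] turn [ 0. -0.  0.] from [0.5334 0.0109 0.2162] F [-0.2  0.2 -1.2]
```

```bash
python3 -m crank '[0.3,0,0,0,0,0,0,0.6,0,0,0,0,0,0,0.8,0,0,0,0,0,0,1,0,0,0,0,0,0,1.2,0,0,0,0,0,0,1.4,0,0,0,0,0,0,1.6,0,0,0,0,0,0,1.8,0,0,0,0,0,0,1.8,0,0,0,0,0,0]'
```

```text
time: 14.8
ee_pos: [0.5321, 0.0292, 0.2162]
eef_rot: [[-0.071, 0.997, 0.0], [0.997, 0.071, 0.0], [0.0, 0.0, -1.0]]
wrist_force: [-0.7, -0.7, -0.7]
grip_width: 0.0258
finger_force: 45.0
```

The tenon is 18 mm further in and meeting no resistance. I'll settle the foot on the bearers, then creep home.

```bash
python3 -m crank '[0.1,0,0.03,0,0,0,0,0.2,0,0.06,0,0,0,0,0.3,0,0.06,0,0,0,0,0.3,0,0.06,0,0,0,0]'
```

```text
time: 15.2
ee_pos: [0.5324, 0.0314, 0.2161]
eef_rot: [[-0.07, 0.998, 0.001], [0.998, 0.07, -0.001], [-0.001, 0.001, -1.0]]
wrist_force: [-0.6, -2.6, 5.6]
grip_width: 0.0257
finger_force: 45.0
```

```bash
python3 -m crank '[0.05,0,-0.03,0,0,0,0,0.1,0,-0.03,0,0,0,0,0.15,0,-0.03,0,0,0,0,0.2,0,-0.03,0,0,0,0,0.2,0,-0.03,0,0,0,0]'
```

```text
time: 15.7
ee_pos: [0.532, 0.0336, 0.2161]
eef_rot: [[-0.071, 0.997, 0.001], [0.997, 0.071, -0.0], [-0.0, 0.001, -1.0]]
wrist_force: [0.1, -1.8, 4.3]
grip_width: 0.0258
finger_force: 45.0
```

```bash
python3 -m crank '[0.04,0,0,0,0,0,0,0.08,0,0,0,0,0,0,0.1,0,0,0,0,0,0,0.1,0,0,0,0,0,0]'
```

```text
time: 16.1
ee_pos: [0.532, 0.0339, 0.2161]
eef_rot: [[-0.07, 0.998, 0.0], [0.998, 0.07, -0.001], [-0.001, 0.0, -1.0]]
wrist_force: [1.1, -4.9, 5.9]
grip_width: 0.0258
finger_force: 45.0
```

```bash
python3 -m crank '[0.05,0,-0.01,0,0,0,0,0.1,0,-0.02,0,0,0,0,0.1,0,-0.02,0,0,0,0,0.1,0,-0.02,0,0,0,0]'
```

```text
time: 16.5
ee_pos: [0.5319, 0.0341, 0.2161]
eef_rot: [[-0.069, 0.998, 0.0], [0.998, 0.069, -0.002], [-0.002, 0.0, -1.0]]
wrist_force: [0.6, -7.6, 4.4]
grip_width: 0.0258
finger_force: 45.0
```

```bash
python3 -m crank '[0.05,0,-0.01,0,0,0,0,0.1,0,-0.02,0,0,0,0,0.12,0,-0.03,0,0,0,0,0.12,0,-0.03,0,0,0,0,0.12,0,-0.03,0,0,0,0]'
python3 - <<'E'
from h import *
F=[]
for i in range(6):
    im=save('wrist','w7.png'); F.append(read_state()['wrist_force'])
print(np.round(F,1),read_state()['wrist_torque'])
cv2.imwrite('pics/c7.png',cv2.resize(im[0:200,190:450,::-1],None,fx=3,fy=3,interpolation=cv2.INTER_CUBIC))
E
```

```text
time: 17.0
ee_pos: [0.5319, 0.0343, 0.2162]
eef_rot: [[-0.068, 0.998, -0.0], [0.998, 0.068, -0.004], [-0.004, -0.001, -1.0]]
wrist_force: [1.9, -9.7, 3.4]
grip_width: 0.0256
finger_force: 45.0
[[ 1.9 -8.9  3.2]
 [ 2.1 -9.   4.1]
 [ 1.6 -9.7  2.6]
 [ 2.  -8.8  3. ]
 [ 1.5 -9.4  2.3]
 [ 1.3 -9.3  3.2]] [-1.80639093 -0.44357674 -0.03477731]
```

View pics/c7.png

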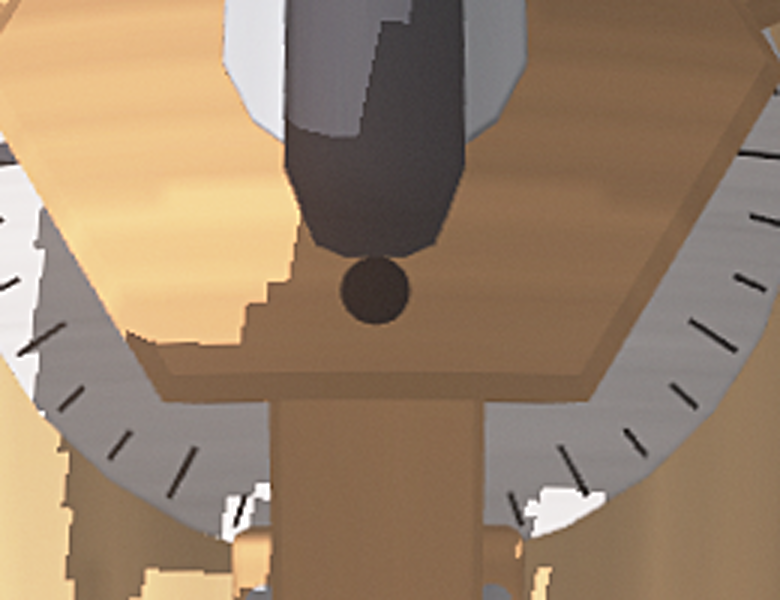

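The shoulder sits flat against the hub's face, with no tenon showing and the foot square. I'll add a little push and check that it holds steady.

```bash
python3 -m crank '[0.03,0,0,0,0,0,0,0.06,0,-0.01,0,0,0,0,0.06,0,-0.01,0,0,0,0,0.06,0,-0.01,0,0,0,0,0.06,0,-0.01,0,0,0,0,0.06,0,-0.01,0,0,0,0,0.06,0,-0.01,0,0,0,0]'
python3 -m crank '[0,0,0,0,0,0,0,0,0,0,0,0,0,0,0,0,0,0,0,0,0,0,0,0,0,0,0,0,0,0,0,0,0,0,0,0,0,0,0,0,0,0,0,0,0,0,0,0,0,0,0,0,0,0,0,0]'
```

```text
time: 18.0
ee_pos: [0.5318, 0.0344, 0.2162]
eef_rot: [[-0.068, 0.998, -0.001], [0.998, 0.068, -0.004], [-0.004, -0.001, -1.0]]
wrist_force: [1.3, -9.8, 1.5]
grip_width: 0.0254
finger_force: 45.0
time: 18.8
ee_pos: [0.5318, 0.0344, 0.2162]
eef_rot: [[-0.068, 0.998, -0.0], [0.998, 0.068, -0.004], [-0.004, -0.001, -1.0]]
wrist_force: [2.4, -10.0, 3.0]
grip_width: 0.0256
finger_force: 45.0
```

```bash
python3 -c "
from h import *
print(close_job())"
```

```text
the job is handed in; nothing more can be done
None
```

The job is handed in: the hub's pointer stands at the long mark (within about 0.5°), and the foot is fully home, square and level, gripped and still pressed with a steady force of about 10 N.

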